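Clip the jar box shut, lift it out of the tray and hold it level

ROBOT

A 7-joint arm with a two-finger parallel gripper is mounted at the origin on the work surface. World frame = base frame: x ahead of the robot, y to its left, z up, the work surface at z = 0. Lengths are in m, angles in rad, forces in N, time in s.
With the tool pointing down it reaches from about 0.425 to 0.875 m from the base axis. Payload 4.7 kg.
Tool frame: the origin (TCP) lies between the finger pads; the fingertips stand 14 mm ahead of it and the grasp point (between the pads) lies 5 mm behind it; z points along the fingers, y is the line along which they close (so a half turn about z gives the same grasp; the last joint's range is limited). The gripper opens to 87 mm and grips with 3 to 60 N. Pads are 19 mm wide; open, the fingers measure 117 mm over their backs; the gripper's body (75 mm by 190 mm) begins 51 mm behind the grasp point.
Start: joints at [-1.241, 0.321, -0.07, 1.45, 0.023, 1.371, -0.057], TCP at [0.202, 0.618, 0.237] pointing down, gripper open.
Joint ranges: [-2.86, 2.86], [-0.3, 2.09], [-1.38, 1.24], [0.06, 2.45], [-1.56, 4.7], [0.09, 2.05], [-2.69, 2.69]. Speed limits (rad/s): [2.57, 2.57, 3.14, 3.14, 3.14, 3.14, 3.14].

INTERFACE

Orientations are given as a rotation vector (axis times angle).
In Python, from bench import get_state, get_image, camera_params, close_job gives the robot as it stands. The module is installed in compiled form; this text tells all that it offers.
- The arm moves only by the tool arm_command, never from a script. Its argument "motion" is a list of rows, each a list of 5 numbers: the finger opening in mm, from 0 to 87, then the shift along the tool's x, y, z in mm, then the turn about the tool's z in degrees. In form: [[gripper, x, y, z, spin], ...]. A call has 1 to 5 rows; each row is the pose to reach, as a shift and turn from the pose commanded when the call began, along the tool's axes at that moment; what a row does not reach only later rows make up. A row lasts 1/12 s, in which the tool goes at most 41.7 mm and 7.16 degrees, less where a joint would pass 70% of its speed; a pose out of reach is approached as far as the arm can. A call with a gripper value outside its range is refused whole. The fingers move at their own pace and stop on an object; "newtons" is the grip in N (left out, the last holds). Time passes only in rows, so rows that repeat a pose let the fingers close. It gives the time, the measured TCP pose, the force, the opening and the grip force at its end, in the units of the state.
- get_state(): the state, without advancing time (a new reading comes with each control period).
- get_image(name): name is "side" or "top" or "wrist"; returns (picture, depth): 480x640x3 uint8, red, green, blue; 480x640 float32, m along the optical axis (not along the pixel's ray), 0 where there is no reading.
- camera_params(name): a dict with "intrinsics" (3x3 intrinsics, pixels), "extrinsics" (4x4, takes a point from camera to world coordinates). Camera axes: x right, y down, z forward; pixel columns grow to the right and rows downward; lengths in m; the calibration is good to about 2 mm. A picture is of the moment at which its call begins: read the wrist's pose just before it. camera_params takes no time and is no camera call; for the wrist camera it gives the pose at the moment of the call.
- close_job(): hands the job in; it is judged then, once.
The state is a dict: "time": time; "joint_positions": joint angles; "qd": joint speeds; "joint_torque": joint torques, N m; "position": TCP position; "tool_rot": TCP orientation; "ft_force": force on the tool from outside, world axes, zero at the start; "torque": the same for the moment, N m; "grip_width": opening from 0.0 (shut) to 1.0 (fully open); "grip_force": force on a finger pad.
Only numpy, scipy, OpenCV 4.12 (cv2) and the standard library are available. Lean on these libraries where they do the work, as an engineer would, in place of code of your own. Each camera call takes 0.05 s, during which the arm holds its last target. There are 200 camera calls.

TASK

The clear box of small jars is going out with a delivery: press the orange clip at its front down until it snaps shut, so that the lid is locked. Then take the box by its black top handle and lift it out of the green tray until its underside is a few centimetres above the tray's rim, keeping it level all the way and leaving the two tins and the sauce jar where they stand. Finish while holding it up there, level and still; do not set it down or let go.

Things in the scene. Friction and masses are not known exactly. Their poses are not given: they have to be found in the camera images.
- jar_box: Carry box, 0.6 to 0.9 kg, standing on the tray's floor: clear tub 150 mm (its x) by 210 mm (its y) by 100 mm high, four small jars in a grey insert inside, blue lid 10 mm thick on top, hinged along the -x edge; lifted with the clip open, the lid swings up instead of carrying the box. Origin: centre of the underside; z up, x towards the side with the clip, y along the handle.
- box_handle (a point): Centre of the black handle's grip bar, 149 mm above the box's underside, over its middle. The bar is 124 mm long (box y), 20 mm wide (box x) and 18 mm high with flat sides; below it, between posts 96 mm apart, 30 mm of free height to the lid.
- clip_tab (a point): Ribs on the upper face of the orange clip, 36 mm from its pivot on the lid's front edge. The clip is a plate 50 mm wide (box y), 46 mm long, 4 mm thick. Open, it sticks out to the box's +x, 20 degrees above level, for pressing from above: ribs 120 mm from the box's middle, 120 mm above its underside. Shut, it hangs down the box front, its hook under a ledge of the tub.
- clip (a joint): Angle of the clip: 0 open (20 degrees above level), 1.92 rad shut (hanging down). An over-centre spring holds it open below about 0.8 rad (3 to 6 N at the ribs push it down) and snaps it shut by itself beyond that. Pushing the ribs straight down by about 35 mm takes it past that point.
- lid (a joint): Angle of the lid: 0 closed, grows as its clip side rises.
- tray: Shallow green stacking tray fixed on the bench, 300 mm (its x) by 400 mm (its y), walls 8 mm thick, rim 75 mm above the bench, floor 4 mm thick. Origin: centre of the underside.
- can_red: Food tin with a red label, 74 mm in diameter, 109 mm high, standing in the tray on the +y side of the box. Origin: centre of the underside.
- can_yellow: Food tin with a yellow label, 74 mm in diameter, 109 mm high, standing in the tray on the +y side of the box. Origin: centre of the underside.
- sauce_jar: Red-brown sauce jar with a green cap, 70 mm in diameter, 115 mm high, standing on the bench beyond the tray's -y end. Origin: centre of the underside.

How it is judged:
On the way, in this order (a step that is already met when the one before it is completed fails the run):
1. the clip is snapped shut while the box still stands in the tray with its lid closed (value of joint clip above 1.75 rad and value of joint lid below 0.05 rad and z of jar_box in the frame of tray below 0.015 m), for 0.2 s.
2. the box hangs from the gripper, level, its underside above the tray's rim (z of jar_box in the frame of tray above 0.095 m and angle between jar_box's own z axis and vertical below 0.1 rad and value of joint clip above 1.75 rad and contact force between the fingers and jar_box above 3 N), for 0.5 s.
At the end, for the whole second after the job is handed in: The gripper still holds the box: its underside at least 20 mm above the tray's rim, tilted less than 0.1 rad, still (under 20 mm/s and 0.1 rad/s), carried by the fingers alone, the clip shut (over 1.75 rad) and the lid closed; the two tins and the sauce jar within 30 mm of where they stood (all of step 2 and value of joint lid below 0.05 rad and linear speed of jar_box below 0.02 m/s and angular speed of jar_box below 0.1 rad/s and contact force between jar_box and tray below 0.1 N and contact force between jar_box and can_red below 0.1 N and contact force between jar_box and can_yellow below 0.1 N and contact force between jar_box and sauce_jar below 0.1 N and distance of each of can_red, can_yellow, sauce_jar from where it was at the start of the episode below 0.03 m); the arm keeps its last pose, push and grip.
It fails at once if the box is tipped by more than 15 degrees (angle between jar_box's own z axis and vertical above 0.26 rad).
It fails at once if a tin or the sauce jar is knocked over (angle between any of can_red, can_yellow, sauce_jar's own z axis and vertical above 0.5 rad).
It also fails if it takes over 38 s, if anything falls off the work surface, if the arm or the gripper's body presses on something with over 40 N, if the wrist force passes 120 N, or if a joint passes its speed limit or range.

## Working session

There is one attempt and no reset: what is moved stays moved. The work goes in short steps, Python scripts to look and compute and a tool call to move; the robot and the scene stay as the last step left them, time stands still between calls to the robot, and variables do not carry over. Pictures are saved under pics/ and viewed, at most 10 in all, crops included, and the job is handed in when it is done.

Besides the shell and the picture viewer there is one more tool, called after "Call:" as name(argument=value, ...), one argument or row to a line, values as JSON. arm_command: Moves the arm, as the interface text tells. Its arguments: {"type":"object","properties":{"motion":{"type":"array"},"newtons":{"type":"number"}},"required":["motion"]}

```bash
mkdir -p pics
python3 - <<'E'
from bench import *
import cv2,numpy as np
print(get_state())
for n in("top","side"):
    p,d=get_image(n);c=camera_params(n);print(n,c)
    cv2.imwrite(f"pics/{n}0.png",p[:,:,::-1]);np.savez(f"{n}0.npz",p=p,d=d,K=c["intrinsics"],E=c["extrinsics"])
E
```

```text
{'time': 0.0, 'joint_positions': array([-1.24090056,  0.32182251, -0.07011174,  1.45166142,  0.02260484,
        1.37076633, -0.05690172]), 'qd': array([-3.89747881e-05, -1.62955318e-03,  1.52034491e-04, -1.20382744e-03,
       -8.48586765e-04,  2.56149127e-04,  1.97716437e-03]), 'joint_torque': array([-9.82104416e-05, -4.91298366e+01, -4.04041009e-01, -3.12539577e+01,
       -6.39905711e-02,  4.34994511e-02,  1.93720762e-04]), 'position': array([0.20174491, 0.61736097, 0.23546882]), 'tool_rot': array([-4.93874562e-01, -3.10232354e+00,  2.91994770e-03]), 'ft_force': array([-1.25248985, -0.4060453 , -0.24528872]), 'torque': array([ 0.04447415,  0.02312204, -0.00622893]), 'grip_force': 0.0, 'grip_width': 1.000716354292222}
top {'intrinsics': array([[498.90875543,   0.        , 313.55980994],
       [  0.        , 498.90875543, 236.52516086],
       [  0.        ,   0.        ,   1.        ]]), 'extrinsics': array([[-0.02455429, -0.98661275,  0.16122146,  0.42524206],
       [-0.99949215,  0.02750437,  0.01609179, -0.01755707],
       [-0.02031066, -0.16074447, -0.98678706,  0.83883725],
       [ 0.        ,  0.        ,  0.        ,  1.        ]])}
side {'intrinsics': array([[455.56342737,   0.        , 316.46581337],
       [  0.        , 455.56342737, 237.23867501],
       [  0.        ,   0.        ,   1.        ]]), 'extrinsics': array([[ 0.96862999, -0.15943798,  0.19061868,  0.36862017],
       [-0.24808985, -0.66486118,  0.70456443, -0.5920774 ],
       [ 0.01440063, -0.7297528 , -0.68355942,  0.69921515],
       [ 0.        ,  0.        ,  0.        ,  1.        ]])}
```

View pics/top0.png

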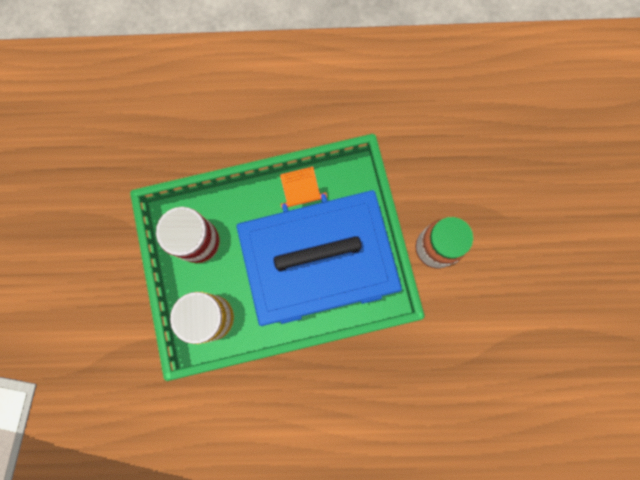

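View pics/side0.png

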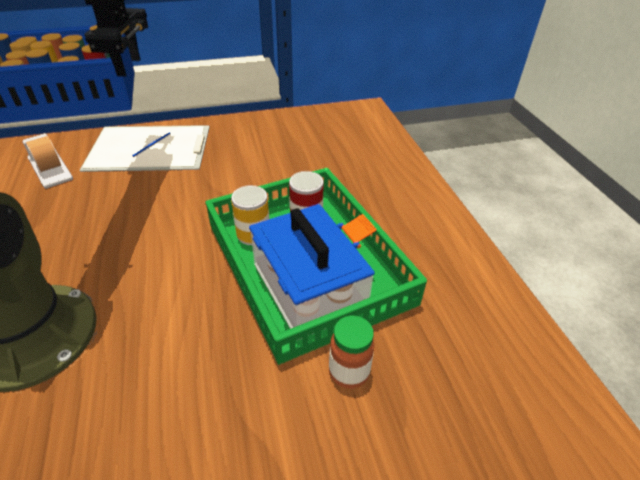

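The top view shows the blue lid around (320,258), the black handle running from (275,263) to (361,245), and the orange clip at (300,187). The tins are at (185,232) and (197,318), and the sauce jar is at (445,240). In the side view the clip is at (358,229) and the handle at (309,238).

```bash
cat > h.py <<'E'
import numpy as np,cv2
def ray(K,E,uv,z):
    uv=np.atleast_2d(uv).astype(float)
    r=np.c_[uv,np.ones(len(uv))]@np.linalg.inv(K).T@E[:3,:3].T
    o=E[:3,3]; return o+r*((z-o[2])/r[:,2])[:,None]
def cloud(K,E,d,m):
    v,u=np.nonzero(m&(d>0)); z=d[v,u]
    p=np.c_[u,v,np.ones(len(u))]@np.linalg.inv(K).T*z[:,None]
    return p@E[:3,:3].T+E[:3,3]
def masks(p):
    h=cv2.cvtColor(p,cv2.COLOR_RGB2HSV);H,S,V=[h[:,:,i].astype(int) for i in range(3)]
    return dict(blue=(H>100)&(H<125)&(S>150)&(V>90),orange=(H>8)&(H<20)&(S>225)&(V>220),black=V<50)
E
python3 - <<'E'
from h import *
for n,roi in(("top",(140,380,230,410)),("side",(180,330,230,400))):
    f=np.load(f"{n}0.npz");K,E=f["K"],f["E"];M=masks(f["p"])
    R=np.zeros((480,640),bool);R[roi[0]:roi[1],roi[2]:roi[3]]=1
    for k,z in(("blue",.114),("orange",.124),("black",.162)):
        m=(M[k]&R).astype(np.uint8)
        _,l,s,_=cv2.connectedComponentsWithStats(m);i=1+np.argmax(s[1:,4]);m=l==i
        v,u=np.nonzero(m);r=cv2.minAreaRect(np.c_[u,v].astype(np.float32))
        b=ray(K,E,cv2.boxPoints(r),z);c=b.mean(0)
        P=cloud(K,E,f["d"],m)
        e=[b[1]-b[0],b[2]-b[1]]
        print(n,k,s[i],r,"ctr",c.round(4),"sides",[(round(np.linalg.norm(x),4),round(np.degrees(np.arctan2(x[1],x[0])),1)) for x in e],"cloud med",np.median(P,0).round(4),"zpct",np.percentile(P[:,2],[5,50,95]).round(4))
f=np.load("top0.npz")
for nm,uv,z in(("red",(184,232),.113),("yel",(196,318),.113),("sauce",(452,238),.115)):print(nm,ray(f["K"],f["E"],uv,z).round(3))
from scipy.spatial.transform import Rotation as R
print(R.from_rotvec([-4.93874562e-01, -3.10232354e+00,  2.91994770e-03]).as_matrix().round(3))
E
```

```text
top blue [  237   191   164   135 14064] ((317.3235778808594, 255.29409790039062), (114.2342758178711, 146.49151611328125), 75.96376037597656) ctr [ 0.5173 -0.0105  0.114 ] sides [(np.float64(0.2184), np.float64(-77.3)), (np.float64(0.1689), np.float64(-168.9))] cloud med [ 0.5068 -0.0111  0.1156] zpct [0.1123 0.1156 0.1183]Traceback (most recent call last):
  File "<stdin>", line 7, in <module>
    return _wrapfunc(a, 'argmax', axis=axis, out=out, **kwds)
    return bound(*args, **kwds)
ValueError: attempt to get argmax of an empty sequence
```

```bash
sed -i 's/S>225)&(V>220)/S>200)\&(V>190)/; s/V<50/V<60/' h.py
python3 - <<'E'
from h import *
f=np.load("top0.npz");print(cv2.cvtColor(f["p"],cv2.COLOR_RGB2HSV)[187,300],cv2.cvtColor(f["p"],cv2.COLOR_RGB2HSV)[253,320])
for n,roi in(("top",(140,380,230,410)),("side",(180,330,230,400))):
    f=np.load(f"{n}0.npz");K,E=f["K"],f["E"];M=masks(f["p"])
    R=np.zeros((480,640),bool);R[roi[0]:roi[1],roi[2]:roi[3]]=1
    for k,z in(("blue",.114),("orange",.124),("black",.162)):
        m=(M[k]&R).astype(np.uint8)
        _,l,s,_=cv2.connectedComponentsWithStats(m)
        if len(s)<2: print(n,k,"none");continue
        i=1+np.argmax(s[1:,4]);m=l==i
        v,u=np.nonzero(m);r=cv2.minAreaRect(np.c_[u,v].astype(np.float32))
        b=ray(K,E,cv2.boxPoints(r),z);c=b.mean(0)
        P=cloud(K,E,f["d"],m)
        e=[b[1]-b[0],b[2]-b[1]]
        print(n,k,s[i],"ctr",c.round(4),"sides",[(float(round(np.linalg.norm(x),4)),float(round(np.degrees(np.arctan2(x[1],x[0])),1))) for x in e],"cloud med",np.median(P,0).round(4),"zpct",np.percentile(P[:,2],[5,50,95]).round(4))
f=np.load("top0.npz")
for nm,uv,z in(("red",(184,232),.113),("yel",(196,318),.113),("sauce",(452,238),.115)):print(nm,ray(f["K"],f["E"],uv,z).round(3))
from scipy.spatial.transform import Rotation as R
print(R.from_rotvec([-4.93874562e-01, -3.10232354e+00,  2.91994770e-03]).as_matrix().round(3))
E
```

```text
[ 14 211 242] [130  11  69]
top blue [  237   191   164   135 14064] ctr [ 0.5173 -0.0105  0.114 ] sides [(0.2184, -77.3), (0.1689, -168.9)] cloud med [ 0.5068 -0.0111  0.1156] zpct [0.1123 0.1156 0.1183]
top orange [ 282  168   38   38 1004] ctr [0.6177 0.0118 0.124 ] sides [(0.0483, -77.2), (0.0488, -167.8)] cloud med [0.619  0.0123 0.1188] zpct [0.1113 0.1188 0.127 ]
top black [275 238  86  32 631] ctr [ 0.5121 -0.0116  0.162 ] sides [(0.1183, -77.6), (0.0191, -168.5)] cloud med [ 0.5156 -0.0178  0.1613] zpct [0.158  0.1613 0.1636]
side blue [ 250  205  124   99 6277] ctr [ 0.5181 -0.0074  0.114 ] sides [(0.2188, 18.0), (0.2424, -93.4)] cloud med [ 0.5003 -0.0357  0.1149] zpct [0.1115 0.1149 0.1173]
side orange [343 215  33  27 510] ctr [0.6129 0.0073 0.124 ] sides [(0.0634, 29.9), (0.0535, -84.8)] cloud med [0.6155 0.0124 0.1182] zpct [0.1103 0.1182 0.126 ]
side black [291 209  37  60 750] ctr [ 0.5055 -0.0321  0.162 ] sides [(0.0386, 34.2), (0.153, -79.4)] cloud med [ 0.5109 -0.0282  0.1596] zpct [0.1246 0.1596 0.1624]
red [[0.556 0.186 0.113]]
yel [[0.429 0.167 0.113]]
sauce [[ 0.536 -0.208  0.115]]
[[-0.951  0.311 -0.   ]
 [ 0.311  0.951 -0.002]
 [-0.    -0.002 -1.   ]]
```

Call:
arm_command(
  motion=[
    [0,-30,-22,0,0],
    [0,-60,-44,0,0],
    [0,-89,-67,0,0],
    [0,-118,-89,0,0],
    [0,-148,-111,0,0],
  ],
  newtons=30,
)

```text
time: 0.52
position: [0.3085, 0.4646, 0.2361]
tool_rot: [-0.493, -3.102, 0.001]
ft_force: [0.8, 0.6, -0.4]
grip_width: 0.705
grip_force: 0.0
```

Call:
arm_command(
  motion=[
    [0,-30,-22,0,0],
    [0,-60,-44,0,0],
    [0,-89,-67,0,0],
    [0,-118,-89,0,0],
    [0,-148,-111,0,0],
  ],
)

```text
time: 0.93
position: [0.4147, 0.3132, 0.2363]
tool_rot: [-0.493, -3.102, 0.0]
ft_force: [0.8, 0.8, -0.4]
grip_width: 0.321
grip_force: 0.0
```

Call:
arm_command(
  motion=[
    [0,-30,-22,0,0],
    [0,-60,-44,0,0],
    [0,-89,-67,0,0],
    [0,-118,-89,0,0],
    [0,-148,-111,0,0],
  ],
)

```text
time: 1.35
position: [0.5209, 0.1618, 0.2364]
tool_rot: [-0.494, -3.102, -0.0]
ft_force: [1.1, 0.3, 0.7]
grip_width: 0.02
grip_force: 0.0
```

Call:
arm_command(
  motion=[
    [0,-30,-22,0,-6],
    [0,-60,-44,0,-12],
    [0,-89,-67,0,-18],
    [0,-118,-89,0,-24],
    [0,-148,-111,0,-30],
  ],
)

```text
time: 1.77
position: [0.6272, 0.0105, 0.2362]
tool_rot: [0.334, -3.123, -0.0]
ft_force: [0.0, 1.4, 0.0]
grip_width: 0.003
grip_force: 0.0
```

Run:
```python
from bench import *
from scipy.spatial.transform import Rotation as R
s=get_state();print(s["time"],s["position"],R.from_rotvec(s["tool_rot"]).as_matrix().round(3),s["joint_positions"].round(2),s["ft_force"])
```

```text
1.7667 [0.6271558  0.01053829 0.236191  ] [[-0.977 -0.212 -0.001]
 [-0.212  0.977  0.   ]
 [ 0.001  0.    -1.   ]] [-0.4   0.28  0.43  1.53 -0.12  1.36  1.82] [0.04138348 1.37676106 0.00259028]
```

Call:
arm_command(
  motion=[
    [0,0,0,25,0],
    [0,0,0,50,0],
    [0,0,0,70,0],
    [0,0,0,82,0],
    [0,0,0,90,0],
  ],
)

```text
time: 2.18
position: [0.6256, 0.0121, 0.1444]
tool_rot: [0.326, -3.122, -0.0]
ft_force: [-0.4, 0.9, 0.7]
grip_width: 0.007
grip_force: 0.0
```

Call:
arm_command(
  motion=[
    [0,0,0,5,0],
    [0,0,0,10,0],
    [0,0,0,15,0],
    [0,0,0,20,0],
    [0,0,0,24,0],
  ],
)

```text
time: 2.6
position: [0.6283, 0.0123, 0.1237]
tool_rot: [-0.326, 3.121, 0.0]
ft_force: [3.0, 0.9, 4.0]
grip_width: 0.006
grip_force: 1.8
```

Call:
arm_command(
  motion=[
    [0,0,0,3,0],
    [0,0,0,6,0],
    [0,0,0,9,0],
    [0,0,0,12,0],
    [0,0,0,15,0],
  ],
)

```text
time: 3.02
position: [0.6259, 0.0118, 0.1066]
tool_rot: [0.325, -3.123, 0.0]
ft_force: [0.5, -0.9, -0.1]
grip_width: 0.004
grip_force: 0.0
```

Run:
```python
from bench import *
import cv2,numpy as np
print(get_state()["position"],get_state()["ft_force"])
p,d=get_image("side");cv2.imwrite("pics/s1.png",cv2.resize(p[150:350,200:450,::-1],(750,600)))
```

```text
[0.6259145  0.01177414 0.10660708] [ 0.50679561 -0.86023013 -0.09285352]
```

View pics/s1.png

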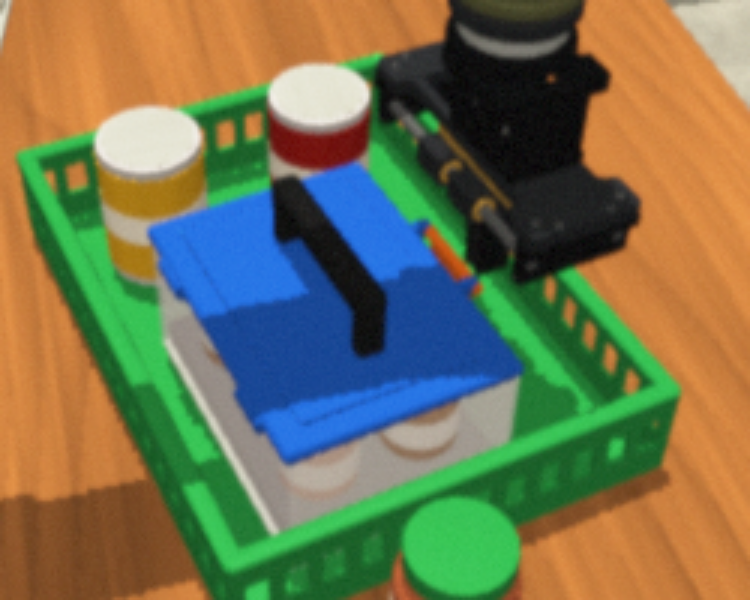

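The clip now shows only a thin orange edge at (448,255), hanging down the front, and the contact force is gone. I'll rise, open the gripper and turn.

Call:
arm_command(
  motion=[
    [0,0,0,-35,0],
    [0,0,0,-70,0],
    [10,0,0,-100,7],
    [87,0,0,-130,14],
    [87,0,0,-150,21],
  ],
  newtons=40,
)

```text
time: 3.48
position: [0.6274, 0.0116, 0.2609]
tool_rot: [0.259, 3.128, 0.001]
ft_force: [0.5, -0.2, 0.6]
grip_width: 0.153
grip_force: 0.0
```

Call:
arm_command(
  motion=[
    [87,0,0,0,7],
    [87,0,0,0,14],
    [87,0,0,0,21],
    [87,0,0,0,28],
    [87,0,0,0,35],
  ],
)

```text
time: 3.9
position: [0.6264, 0.0119, 0.2573]
tool_rot: [-1.188, -2.908, 0.0]
ft_force: [0.9, -0.1, -0.4]
grip_width: 0.525
grip_force: 0.0
```

Call:
arm_command(
  motion=[
    [87,0,0,0,7],
    [87,0,0,0,14],
    [87,0,0,0,21],
    [87,0,0,0,28],
    [87,0,0,0,34],
  ],
)

```text
time: 4.32
position: [0.6264, 0.0119, 0.2573]
tool_rot: [-1.986, -2.434, 0.001]
ft_force: [-0.7, 0.4, -0.4]
grip_width: 0.909
grip_force: 0.0
```

Run:
```python
from bench import *
from h import *
from scipy.spatial.transform import Rotation as R
s=get_state();T=R.from_rotvec(s["tool_rot"]).as_matrix();print(s["time"],s["position"],T.round(3),s["joint_positions"].round(2))
p,d=get_image("side");q,e=get_image("top")
cv2.imwrite("pics/s2.png",p[170:350,200:420,::-1].repeat(2,0).repeat(2,1));cv2.imwrite("pics/t2.png",q[130:390,130:480,::-1])
a=cv2.imread("pics/s2.png");b=cv2.imread("pics/t2.png");o=np.zeros((360,790,3),np.uint8);o[:,:440]=a;o[:260,440:]=b;cv2.imwrite("pics/c2.png",o)
c=camera_params("top");K,E=c["intrinsics"],c["extrinsics"]
h=masks(q)["black"].copy();h[:225]=0;h[280:]=0;h[:,:265]=0;h[:,370:]=0
v,u=np.nonzero(h);r=cv2.minAreaRect(np.c_[u,v].astype(np.float32));bx=ray(K,E,cv2.boxPoints(r),.162)
print(r,bx.round(4),bx.mean(0),"in tool mm",(T.T@(bx.mean(0)-s["position"])*1000).round(1))
```

```text
4.3167 [0.62644945 0.01189836 0.25725229] [[-0.2    0.98  -0.001]
 [ 0.98   0.2   -0.   ]
 [ 0.    -0.001 -1.   ]] [-0.58  0.3   0.64  1.5  -0.18  1.4   0.28]
((338.5769348144531, 247.3846435546875), (13.924245834350586, 42.55720138549805), 78.69007110595703) [[ 0.5243 -0.0101  0.162 ]
 [ 0.5343 -0.0676  0.162 ]
 [ 0.5153 -0.0706  0.162 ]
 [ 0.5054 -0.0133  0.162 ]] [ 0.5198407  -0.04039149  0.162     ] in tool mm [ -29.9 -114.9   95.3]
```

View pics/c2.png

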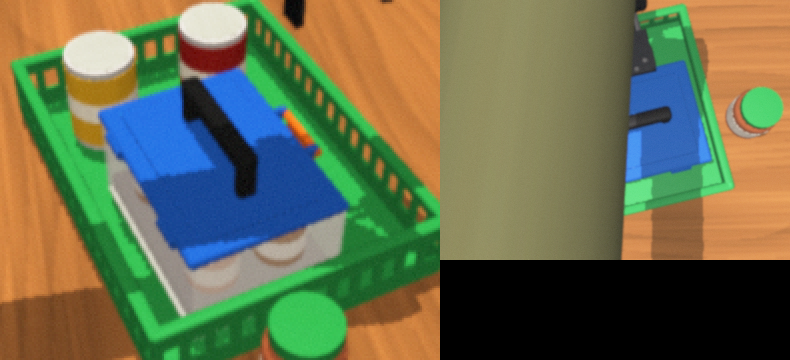

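The clip stays shut (orange edge at (298,128) in the side crop), and the handle's free end matches its first position, so the box hasn't moved.

Call:
arm_command(
  motion=[
    [87,0,-35,0,-1],
    [87,0,-70,0,-1],
    [87,0,-100,0,-1],
    [87,0,-116,0,-1],
    [87,0,-116,0,-1],
  ],
)

```text
time: 4.83
position: [0.5105, -0.0132, 0.2578]
tool_rot: [-1.954, -2.457, -0.002]
ft_force: [1.1, -1.0, 0.5]
grip_width: 0.999
grip_force: 0.0
```

Call:
arm_command(
  motion=[
    [87,0,0,25,0],
    [87,0,0,55,0],
    [87,0,0,80,0],
    [87,0,0,100,0],
    [87,0,0,109,0],
  ],
)

```text
time: 5.25
position: [0.5122, -0.0118, 0.1458]
tool_rot: [-1.953, -2.458, 0.005]
ft_force: [-0.0, 0.2, 0.3]
grip_width: 0.999
grip_force: 0.0
```

Run:
```python
from bench import *
import cv2
s=get_state();print(s["time"],s["position"],s["tool_rot"],s["ft_force"])
p,d=get_image("side");cv2.imwrite("pics/s3.png",cv2.resize(p[150:350,200:450,::-1],(750,600)))
```

```text
5.25 [ 0.5121959  -0.01184827  0.14577924] [-1.95332503 -2.45775235  0.0050205 ] [-0.01049369  0.20084004  0.31696233]
```

View pics/s3.png

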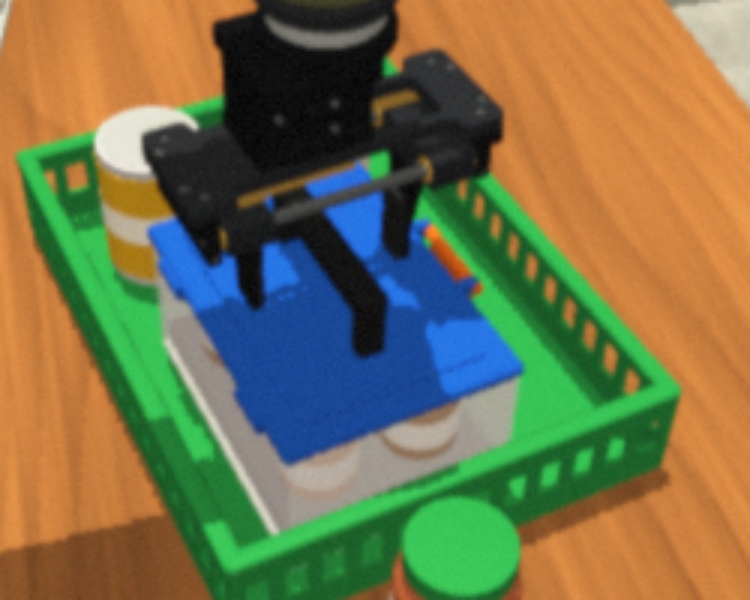

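The fingers straddle the bar, at (255,280) and (400,240) in the picture, clear of the lid. Closing.

Call:
arm_command(
  motion=[
    [10,0,0,0,0],
    [10,0,0,0,0],
    [10,0,0,0,0],
    [10,0,0,0,0],
    [10,0,0,0,0],
  ],
  newtons=55,
)

```text
time: 5.72
position: [0.514, -0.0119, 0.1496]
tool_rot: [1.957, 2.456, 0.003]
ft_force: [0.8, -0.3, -0.3]
grip_width: 0.705
grip_force: 0.0
```

Call:
arm_command(
  motion=[
    [10,0,0,0,0],
    [10,0,0,0,0],
    [10,0,0,0,0],
    [10,0,0,0,0],
    [10,0,0,0,0],
  ],
)

```text
time: 6.13
position: [0.5132, -0.012, 0.1486]
tool_rot: [1.958, 2.457, 0.0]
ft_force: [-0.5, 0.1, 0.0]
grip_width: 0.326
grip_force: 0.0
```

Call:
arm_command(
  motion=[
    [10,0,0,0,0],
    [10,0,0,0,0],
    [10,0,0,0,0],
    [10,0,0,-2,0],
    [10,0,0,-4,0],
  ],
)

```text
time: 6.55
position: [0.5116, -0.0122, 0.1514]
tool_rot: [-1.956, -2.455, 0.005]
ft_force: [-0.8, -0.3, -7.4]
grip_width: 0.225
grip_force: 55.0
```

Call:
arm_command(
  motion=[
    [10,0,0,-4,0],
    [10,0,0,-9,0],
    [10,0,0,-15,0],
    [10,0,0,-21,0],
    [10,0,0,-26,0],
  ],
)

```text
time: 6.97
position: [0.5133, -0.012, 0.1793]
tool_rot: [1.958, 2.457, 0.001]
ft_force: [-0.6, -0.5, -6.9]
grip_width: 0.223
grip_force: 55.0
```

Run:
```python
from bench import *
import cv2
s=get_state();print(s["time"],s["position"],s["tool_rot"],s["ft_force"],s["torque"],s["grip_force"])
p,d=get_image("side");cv2.imwrite("pics/s4.png",cv2.resize(p[130:330,200:450,::-1],(750,600)))
```

```text
6.9667 [ 0.51330894 -0.01201841  0.17933891] [1.95760888e+00 2.45687915e+00 5.18946459e-04] [-0.56864742 -0.48072603 -6.92552171] [-0.1008595   0.00846994  0.05459017] 54.9878996796906
```

View pics/s4.png

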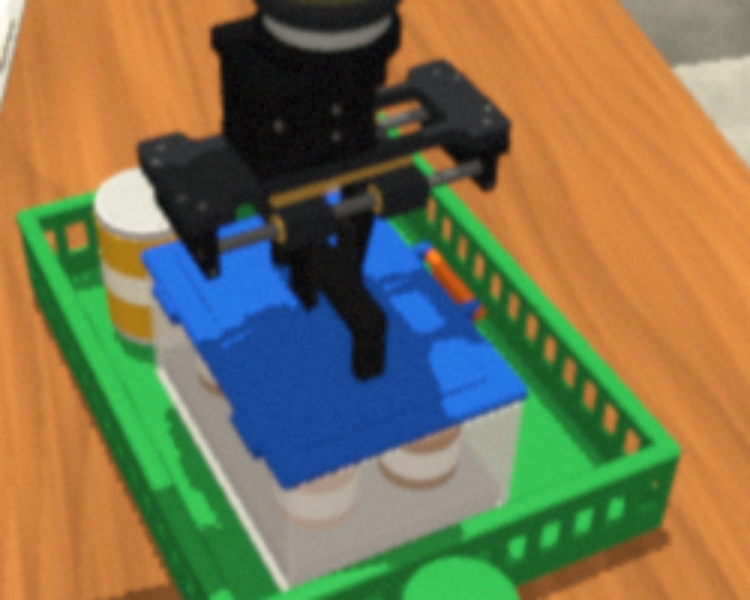

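The box is off the floor with its full weight on the gripper (about 7 N). It's level, the lid is closed, and the clip is shut at (452,280). I'll continue the lift.

Call:
arm_command(
  motion=[
    [10,0,0,-7,0],
    [10,0,0,-15,0],
    [10,0,0,-23,0],
    [10,0,0,-31,0],
    [10,0,0,-39,0],
  ],
)

```text
time: 7.43
position: [0.5134, -0.012, 0.2186]
tool_rot: [1.958, 2.457, 0.001]
ft_force: [-0.8, 0.2, -7.0]
grip_width: 0.225
grip_force: 55.0
```

Call:
arm_command(
  motion=[
    [10,0,0,-8,0],
    [10,0,0,-16,0],
    [10,0,0,-24,0],
    [10,0,0,-32,0],
    [10,0,0,-39,0],
  ],
)

```text
time: 7.85
position: [0.5134, -0.012, 0.2575]
tool_rot: [1.958, 2.457, 0.001]
ft_force: [1.3, 0.1, -6.8]
grip_width: 0.221
grip_force: 55.0
```

Call:
arm_command(
  motion=[
    [10,0,0,-6,0],
    [10,0,0,-11,0],
    [10,0,0,-15,0],
    [10,0,0,-17,0],
    [10,0,0,-18,0],
  ],
)

```text
time: 8.27
position: [0.5133, -0.0119, 0.2748]
tool_rot: [1.957, 2.457, 0.0]
ft_force: [-0.2, -0.3, -7.3]
grip_width: 0.224
grip_force: 55.0
```

Call:
arm_command(
  motion=[
    [10,0,0,0,0],
    [10,0,0,0,0],
    [10,0,0,0,0],
    [10,0,0,0,0],
    [10,0,0,0,0],
  ],
)

```text
time: 8.68
position: [0.5131, -0.012, 0.2743]
tool_rot: [-1.958, -2.457, 0.0]
ft_force: [0.4, 1.4, -7.3]
grip_width: 0.226
grip_force: 55.0
```

Call:
arm_command(
  motion=[
    [10,0,0,0,0],
    [10,0,0,0,0],
    [10,0,0,0,0],
    [10,0,0,0,0],
    [10,0,0,0,0],
  ],
)

```text
time: 9.1
position: [0.5132, -0.012, 0.2746]
tool_rot: [1.958, 2.457, 0.0]
ft_force: [0.1, -0.2, -8.4]
grip_width: 0.222
grip_force: 55.0
```

Run:
```python
from bench import *
from h import *
s=get_state();print(s["time"],s["position"],s["tool_rot"],s["ft_force"],s["torque"],s["grip_force"])
p,d=get_image("side");cv2.imwrite("pics/s5.png",p[:,:,::-1])
c=camera_params("side");P=cloud(c["intrinsics"],c["extrinsics"],d,masks(p)["blue"])
P=P[(P[:,2]>.15)&(abs(P[:,0]-.51)<.12)&(abs(P[:,1])<.15)]
for _ in range(3):
    A=np.c_[P[:,:2],np.ones(len(P))];k=np.linalg.lstsq(A,P[:,2],rcond=None)[0];r=abs(A@k-P[:,2]);P=P[r<.005]
print("lid plane slope",k[:2],"z mid",k@[.512,-.012,1],len(P))
```

```text
9.1 [ 0.51322904 -0.01197004  0.27455975] [1.95767306e+00 2.45705411e+00 1.46771421e-04] [ 0.09972761 -0.21113467 -8.43089881] [-0.09246866  0.07855758  0.01842423] 54.987741596996784
lid plane slope [0.00262472 0.00458231] z mid 0.24079687162972782 6170
```

View pics/s5.png

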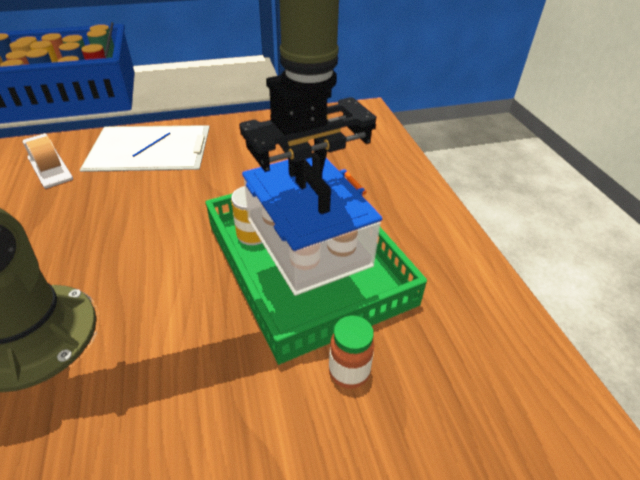

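The box hangs level, with a lid slope under 0.01 and its underside at about z 0.13 m (rim 0.075 m). The clip is shut at (353,182), the lid is closed, and the yellow tin (245,220) and sauce jar (352,355) are in place. Handing in.

```bash
python3 -c "
from bench import *
print(close_job())"
```

```text
the job is handed in; nothing more can be done
None
```

The clip snapped shut, and the job was handed in with the gripper holding the box level and still, its underside about 5 cm above the tray's rim; I never touched the tins or the sauce jar, though the box hid the red tin in the last picture, and no verdict came back.

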